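# Nest the last display riser into the pack

### The arm

A 6-joint arm with a two-finger parallel gripper is mounted at the origin on the work surface. World frame = base frame: x ahead of the robot, y to its left, z up, the work surface at z = 0. Lengths are in m, angles in rad, forces in N, time in s.
With the tool pointing down it reaches from about 0.275 to 0.725 m from the base axis. Payload 15.9 kg.
Tool frame: the origin (TCP) lies on the centre line of the jaws, within the pads' length; the fingertips stand 22 mm ahead of it and the grasp point (between the pads) lies 3 mm ahead of it; z points along the fingers, y is the direction in which the jaws open and shut (so a half turn about z gives the same grasp; the last joint's range is limited). The gripper opens to 85 mm and grips with 20 to 120 N. Pads are 22 mm wide; open, the fingers measure 114 mm over their backs; the gripper's body (76 mm by 85 mm) begins 54 mm behind the grasp point. The pads swing forward as they close: fully open they stand 13 mm farther back than shut.
Start: joints at [1.148, 0.213, -0.034, 1.323, 0, 1.571], TCP at [0.205, 0.456, 0.253] pointing down, gripper open.
Joint ranges: [-2.98, 2.98], [-0.74, 1.72], [-1.14, 1.35], [-2.1, 2.04], [-1.57, 1.44], [-3.14, 3.14]. Speed limits (rad/s): [1.89, 1.89, 2.39, 2.57, 3.14, 3.14].

### API

Orientations are given as a 3x3 rotation matrix whose columns are the frame's x, y, z axes.
In Python, from cell import arm, optics, models gives the robot as it stands.
- The arm moves only by the tool servo_tool, never from a script. Its argument "deltas" is a list of rows, each an object with "offset": the shift along the tool's x, y, z in m, a list of three; "rot": the turn, a rotation vector about the tool's x, y, z in rad, a list of three; "fingers": the opening, from 0 (shut) to 1 (fully open). A call has exactly 10 rows; each row shifts and turns the commanded pose from where the row before left it, along the tool's axes as they then stand; what a row does not reach is not made up. A row lasts 1/10 s, in which the tool goes at most 50 mm and 8.59 degrees, less where a joint would pass 70% of its speed; a pose out of reach is approached as far as the arm can. A call with a gripper value outside its range is refused whole. The fingers move at their own pace and stop on an object; the grip force is fixed at half the most. Time passes only in rows, so rows that do not move let the fingers close, or fill a call up. It gives the time, the measured TCP pose, the force and the opening at its end, in the units of the state.
- arm.get_obs(): the state, without advancing time (a new reading comes with each control period).
- optics.get_image(name): name is "scene" or "top" or "wrist"; returns a dict with "frame" (384x512x3 uint8, red, green, blue), "K" (3x3 intrinsics, pixels), "k1" (the pictures are not rectified: a ray, as slopes to the right and down, at radius r is drawn at 1 + k1 r^2 times it, then the intrinsics apply), "xyz" and "orientation" of the camera in the world. Camera axes: x right, y down, z forward; pixel columns grow to the right and rows downward; lengths in m; the calibration is good to about 2 mm. A picture is of the moment at which its call begins. There is no depth.
- arm.finish_job(): hands the job in, once; it reports no verdict.
Trained networks look in a picture, given as the dict that the camera call returned (one of the last four; its "shot" number tells which), for a name from the list of things; names that differ only in an ending like _2 or _b are one class to them, and where a whole thing is asked for, a point or a joint stands for the part that bears it (a point fixed in the world has none). Each returns a list of dicts, best first, with "conf" (0 to 1); they miss things now and then, are a little off and sometimes report something else, mostly with a low value. They report only what shows in the picture. A call takes as long as a camera call. They do not tell look-alikes from the thing itself.
- models.find_in(name, picture): "pixel" ([column, row] in pixels, amid what is visible of it).
The state is a dict: "clock": time; "joint_positions": joint angles; "joint_velocities": joint speeds; "joint_torque": joint torques, N m; "tcp_pos": TCP position; "eef_rot": TCP orientation; "force": force on the tool from outside, world axes, zero at the start; "wrist_torque": the same for the moment, N m; "opening": finger opening in m.
Only numpy, scipy, OpenCV 4.12 (cv2) and the standard library are available. Lean on these libraries where they do the work, as an engineer would, in place of code of your own. Each camera call takes 0.05 s, during which the arm holds its last target. There are 200 camera calls.

### The job

The yellow U-shaped display riser lies crosswise on the table; the blue one waits in the packing tray. Turn the yellow one to face the blue and nest it in, legs interlocked and ends in line like the white and green pair already packed, then push the whole pack up tight against the tray's far wall, level and fully home, without ramming it. Leave the jar, the little blue figure and the paint dish where they stand.

Things in the scene. Friction and masses are not known exactly. Their poses are not given: they have to be found in the camera images.
- riser_yellow: Yellow riser, loose: U channel of 5 mm plate lying on its side, 50 mm (own x) by 150 mm (own y), 90 mm high. Upright back at own x +20..+25 mm; two level legs run from it to own x -25 mm, at heights 0..5 and 85..90 mm, so it is open to own -x. Origin: underside, centre of the 50 x 150 footprint. 0.25 to 0.5 kg. Starts on the table (z 0), left or right of the tray, open roughly to the right (-y).
- riser_yellow_top (a point): Centre of the top face of the yellow riser's upper leg, 90 mm above its origin; here it can be gripped from above across the leg's 50 mm (along own x), fingers outside the back and in front of the leg's free edge.
- riser_yellow_back (a point): Centre of the outer face of the yellow riser's back: own x +25 mm, 45 mm above its underside. The centre of mass lies 15 mm inside it: leaned back over 0.3 rad it falls on its back. Pushed near the back's top edge it levels out onto the blue legs; pushed at half height or lower it drives blue along too (10 to 20 N; high pushes may bind).
- riser_blue: Blue riser, same shape and frame as the yellow, loose on the tray floor, open to the tray's open front (its own -x), back up to 20 mm short of the packed pair; it slides when pushed. Leg edges at equal height butt, so the yellow lower leg must be raised or tilted over the blue lower leg's 5 mm before it can slide in.
- blue_home (a point): Where the origin of the yellow riser belongs when nested in the blue: blue own x -5 mm, y 0, z +5 mm. There yellow is turned half round (open to the blue back), its legs lie on top of the blue legs (lower on lower, upper on upper) and the leg tips touch the other one's back. Moves with the blue riser.
- riser_white: White riser, same shape and frame, turned half round and already nested in the green one; its back faces the blue riser's back. The pack is tight when the blue back touches the white back.
- riser_green: Green riser, same shape and frame, its back against the tray's far wall.
- tray: Plywood tray, fixed. Origin: underside, centre; own x points from the open front to the far wall. Floor 6 mm thick, own x -100 to +105 mm; far wall's inner face at x +95 mm (45 mm high); end walls' inner faces at y +-81 mm (8 mm thick, 30 mm high, x -100 to +95); no front wall. Pack tight: blue origin at own x +15, yellow at +10 mm.
- jar: Brown lidded clay jar, 74 mm across, 98 mm high, origin at its foot. Stands on the table left or right of the tray, on the side where the yellow riser is not; leave alone.
- figure_blue: Little painted clay figure, blue with a red head, 56 mm across, about 100 mm high, origin at its foot, right of the tray; leave alone.
- dish: White ceramic paint dish, 90 mm across, 30 mm high, origin under its centre, left of the tray; leave alone.
Mind the look-alikes: they are no part of the job. Several things have the shape of the riser_yellow; the one meant has the colours described above. What is meant by the riser_blue is not pink, and is the smaller of those in its own colour.

How it is judged:
At the end, for the whole second after the job is handed in: Yellow faces blue and sits on it 5 mm higher (+2.5/-2), legs home within 3 mm, ends within 8 mm, both parallel, level and square in the tray within 0.05 rad; the blue back within 3 mm of touching the packed pair (yellow origin at tray x over 6 mm); both at rest (x of riser_yellow in the frame of riser_blue between -0.008 and -0.002 m and x of riser_yellow_back in the frame of riser_blue below -0.025 m and y of riser_yellow in the frame of riser_blue between -0.008 and 0.008 m and z of riser_yellow in the frame of riser_blue between 0.003 and 0.0075 m and angle between each of riser_yellow, riser_blue's own z axis and vertical below 0.05 rad and angle between the y axis of riser_yellow and the y axis of riser_blue, either way round below 0.05 rad and angle between the y axis of riser_blue and the y axis of tray, either way round below 0.05 rad and x of riser_blue in the frame of tray above 0.012 m and x of riser_yellow in the frame of tray above 0.006 m and linear speed of each of riser_yellow, riser_blue below 0.01 m/s).
It fails at once if the yellow riser is rammed or pressed against the blue one with more than 60 N (contact force between riser_yellow and riser_blue above 60 N).
It fails at once if the packed pair is pulled apart or shifted by more than 10 mm (distance of any of riser_white, riser_green from where it was at the start of the episode above 0.01 m).
It fails at once if the jar, the blue figure or the dish is moved by more than 20 mm (distance of any of jar, figure_blue, dish from where it was at the start of the episode above 0.02 m).
It also fails if it takes over 64 s, if anything falls off the work surface, if the arm or the gripper's body presses on something with over 40 N, if the wrist force passes 120 N, or if a joint passes its speed limit or range.

## Working session

There is one attempt and no reset: what is moved stays moved. The work goes in short steps, Python scripts to look and compute and a tool call to move; the robot and the scene stay as the last step left them, time stands still between calls to the robot, and variables do not carry over. Pictures are saved under pics/ and viewed, about 8 in all and at most 12, crops included, and the job is handed in when it is done.

Besides the shell and the picture viewer there is one more tool, called after "Emit:" in YAML: its name, and indented under it one key for each argument. servo_tool: Moves the arm, as the interface text tells. Its arguments: {"type":"object","properties":{"deltas":{"type":"array","items":{"type":"object","properties":{"offset":{"type":"array","items":{"type":"number"}},"rot":{"type":"array","items":{"type":"number"}},"fingers":{"type":"number"}}}}},"required":["deltas"]}

```bash
mkdir -p pics; ls
cat > h.py <<'E'
import numpy as np, cv2
from cell import arm, optics, models
def ray(im,px):
    K=np.array(im["K"]);k1=im["k1"]
    d=np.array([(px[0]-K[0,2])/K[0,0],(px[1]-K[1,2])/K[1,1]])
    u=d.copy()
    for _ in range(30): u=d/(1+k1*(u@u))
    R=np.array(im["orientation"]); v=R@np.array([u[0],u[1],1]); return np.array(im["xyz"]),v
def at_z(im,px,z):
    o,v=ray(im,px); return o+v*(z-o[2])/v[2]
def proj(im,P):
    R=np.array(im["orientation"]);K=np.array(im["K"]); c=R.T@(np.array(P)-np.array(im["xyz"]))
    u=c[:2]/c[2]; u=u*(1+im["k1"]*(u@u)); return np.array([K[0,0]*u[0]+K[0,2],K[1,1]*u[1]+K[1,2]])
def save(im,name,box=None,s=1):
    f=cv2.cvtColor(im["frame"],cv2.COLOR_RGB2BGR)
    if box: f=f[box[1]:box[3],box[0]:box[2]]
    cv2.imwrite("pics/"+name,cv2.resize(f,None,fx=s,fy=s,interpolation=cv2.INTER_CUBIC))
E
python3 - <<'E'
from h import *
a=optics.get_image("scene");b=optics.get_image("top")
save(a,"s0.png",s=1.55);save(b,"t0.png",s=1.55)
for im,n in((a,"scene"),(b,"top")):
    print(n,np.round(im["xyz"],3),np.round(im["orientation"],3).tolist(),im["K"][0][0],im["k1"])
    for t in["riser_yellow","riser_blue","riser_white","riser_green","tray","jar","figure_blue","dish","riser_yellow_top"]:
        print(t,[(np.round(d["pixel"]).tolist(),round(d["conf"],2)) for d in models.find_in(t,im)][:5])
E
```

```text
pics
scene [ 1.605 -0.198  1.095] [[0.161, 0.642, -0.75], [0.987, -0.119, 0.11], [-0.019, -0.757, -0.653]] 484.38741436496264 -0.21011826748598642
riser_yellow [([366.0, 167.0], 0.92), ([347.0, 194.0], 0.83), ([247.0, 188.0], 0.72)]
riser_blue [([116.0, 266.0], 0.89), ([188.0, 170.0], 0.78), ([280.0, 224.0], 0.61)]
riser_white [([278.0, 235.0], 0.73)]
riser_green [([282.0, 249.0], 0.88)]
tray [([279.0, 263.0], 0.58)]
jar [([178.0, 216.0], 0.88)]
figure_blue [([176.0, 266.0], 0.93), ([276.0, 265.0], 0.2)]
dish [([384.0, 243.0], 0.96), ([179.0, 215.0], 0.55)]
riser_yellow_top [([347.0, 196.0], 0.87), ([246.0, 185.0], 0.75), ([366.0, 160.0], 0.72)]
top [ 0.391 -0.047  1.241] [[0.02, -0.997, 0.076], [-1.0, -0.019, 0.007], [-0.006, -0.077, -0.997]] 364.3485229583046 -0.008891430346072026
riser_yellow [([254.0, 240.0], 0.73), ([126.0, 253.0], 0.7), ([161.0, 207.0], 0.68)]
riser_blue [([243.0, 162.0], 0.97), ([382.0, 149.0], 0.85), ([315.0, 275.0], 0.58), ([163.0, 206.0], 0.42)]
riser_white [([241.0, 144.0], 0.65)]
riser_green [([246.0, 134.0], 0.4)]
tray [([242.0, 184.0], 0.9)]
jar [([328.0, 207.0], 0.92)]
figure_blue [([334.0, 146.0], 0.51)]
dish [([154.0, 142.0], 0.72)]
riser_yellow_top [([254.0, 240.0], 0.97), ([163.0, 207.0], 0.9), ([128.0, 256.0], 0.79), ([244.0, 134.0], 0.27)]
```

View pics/s0.png

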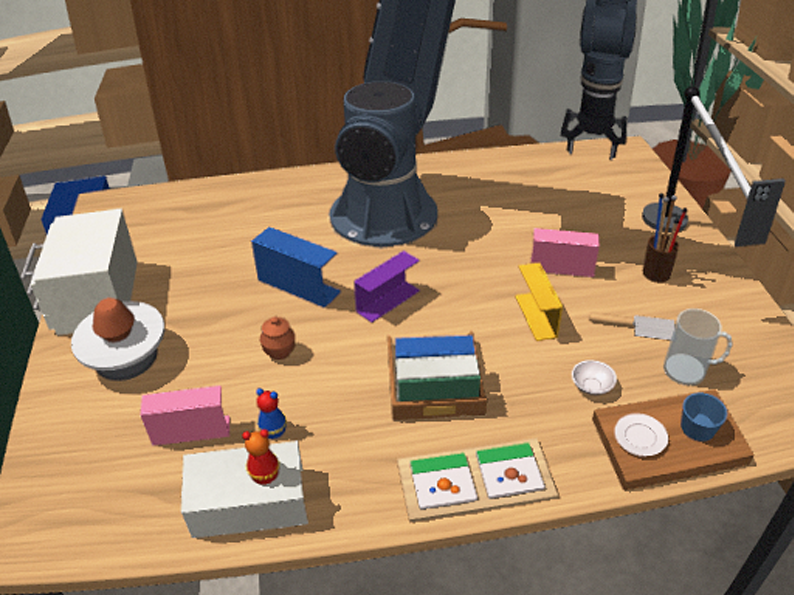

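View pics/t0.png

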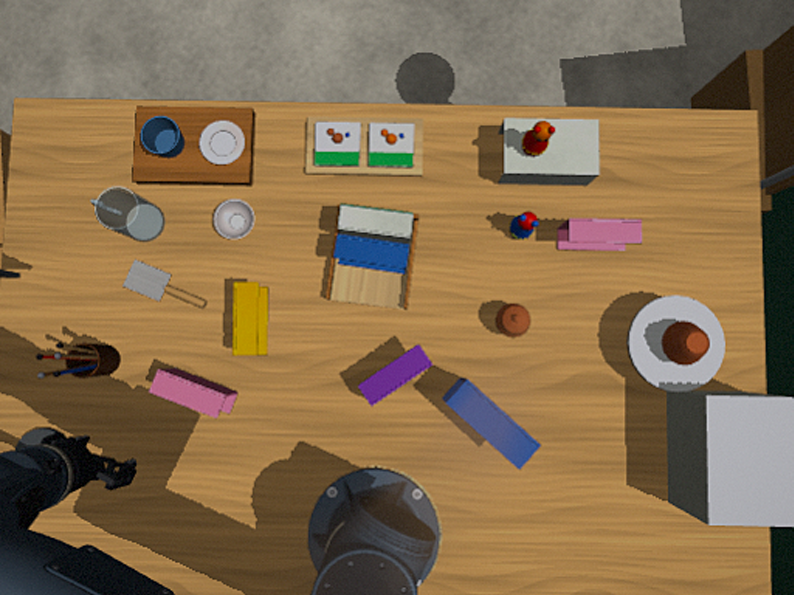

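The loose yellow riser is at about (250,317) in the top view, open to the right with nothing else yellow near it. There are two blue risers. The larger one lies loose on the table at (490,424), and the smaller one is in the tray at (372,252), so the tray one is meant. The pink and purple risers are decoys. The jar is at (513,320), the figure at (523,224) and the dish at (233,219). Next I'll fit the poses by silhouette.

```bash
cat >> h.py <<'E'
from scipy.optimize import minimize
def boxes(): return [((.02,.025),(-.075,.075),(0,.09)),((-.025,.025),(-.075,.075),(0,.005)),((-.025,.025),(-.075,.075),(.085,.09))]
def Rz(a): c,s=np.cos(a),np.sin(a); return np.array([[c,-s,0],[s,c,0],[0,0,1]])
def sil(im,p,z,bx,S=4):
    m=np.zeros((384*S,512*S),np.uint8)
    for b in bx:
        P=np.array([[x,y,h] for x in b[0] for y in b[1] for h in b[2]])@Rz(p[2]).T+[p[0],p[1],z]
        q=np.array([proj(im,v) for v in P])
        q=((q+.5)*S).astype(np.float32)
        cv2.fillConvexPoly(m,cv2.convexHull(q).astype(np.int32),1)
    return cv2.resize(m.astype(np.float32),(512,384),interpolation=cv2.INTER_AREA)
def mask(im,lo,hi,box):
    h=cv2.cvtColor(im["frame"],cv2.COLOR_RGB2HSV); m=cv2.inRange(h,np.array(lo),np.array(hi))
    o=np.zeros_like(m); o[box[1]:box[3],box[0]:box[2]]=m[box[1]:box[3],box[0]:box[2]]; return (o>0).astype(np.float32)
def fit(ims,masks,p0,z,bx):
    def c(q):
        p=np.array(p0)+np.array(q)*[.01,.01,.1]; return sum(1-np.minimum(a,b).sum()/np.maximum(a,b).sum() for a,b in((sil(i,p,z,bx),m) for i,m in zip(ims,masks)))
    r=minimize(c,[0,0,0],method="Nelder-Mead",options=dict(initial_simplex=[[0,0,0],[1,0,0],[0,1,0],[0,0,1]],xatol=.02,fatol=1e-4)); 
    return np.array(p0)+r.x*[.01,.01,.1],r.fun
E
python3 - <<'E'
from h import *
a=optics.get_image("scene");b=optics.get_image("top")
Y=[(20,120,60),(32,255,255)]
my=[mask(a,*Y,(325,160,370,225)),mask(b,*Y,(140,170,185,240))]
p0=at_z(b,(161,205),.05); print(p0)
for sel in ([0,1],[1],[0]):
    print("yellow",sel,fit([[a,b][i] for i in sel],[my[i] for i in sel],[p0[0],p0[1],1.5],0,boxes()))
print([m.sum() for m in my])
B=[(105,120,50),(125,255,255)]
mb=mask(b,*B,(205,140,275,182)); print(mb.sum())
q0=at_z(b,(240,162),.096)
top=[((-.025,.025),(-.075,.075),(.089,.09))]
print("blue top",fit([b],[mb],[q0[0],q0[1],-.1],.006,top))
mw=mask(b,(0,0,150),(180,60,255),(210,125,275,158)); print(mw.sum())
q1=at_z(b,(241,143),.101)
print("white top",fit([b],[mw],[q1[0],q1[1],-.1],.011,top))
save(b,"t1.png",(200,120,285,205),8)
s=arm.get_obs(); print(np.round(s["eef_rot"],3).tolist(),s["tcp_pos"],s["opening"],s["force"],s["clock"])
for n,z in(("jar",.09),("figure_blue",.05),("dish",.03)):
    print(n,at_z(b,models.find_in(n,b)[0]["pixel"],z))
E
```

```text
[0.45317269 0.26951918 0.05      ]
yellow [0, 1] (array([0.45100882, 0.26966813, 1.59828789]), np.float64(0.12412011623382568))
yellow [1] (array([0.45107678, 0.2690974 , 1.5999738 ]), np.float64(0.027254760265350342))
yellow [0] (array([0.45053786, 0.2707828 , 1.56798189]), np.float64(0.08517098426818848))
[np.float32(930.0), np.float32(1068.0)]
883.0
blue top (array([ 0.59128471,  0.01350064, -0.17399385]), np.float64(0.15976744890213013))
690.0
white top (array([ 0.65393264,  0.00644378, -0.10486934]), np.float64(0.07652932405471802))
[[-0.912, 0.41, -0.0], [0.41, 0.912, -0.0], [0.0, -0.0, -1.0]] [0.20513126 0.45594623 0.25328143] 0.08539115634080052 [ 0.62774958 -0.54704569 -0.09176107] 1.1
jar [ 0.45412355 -0.27357603  0.09      ]
figure_blue [ 0.65942448 -0.30549367  0.05      ]
dish [0.67691628 0.30882705 0.03      ]
```

View pics/t1.png

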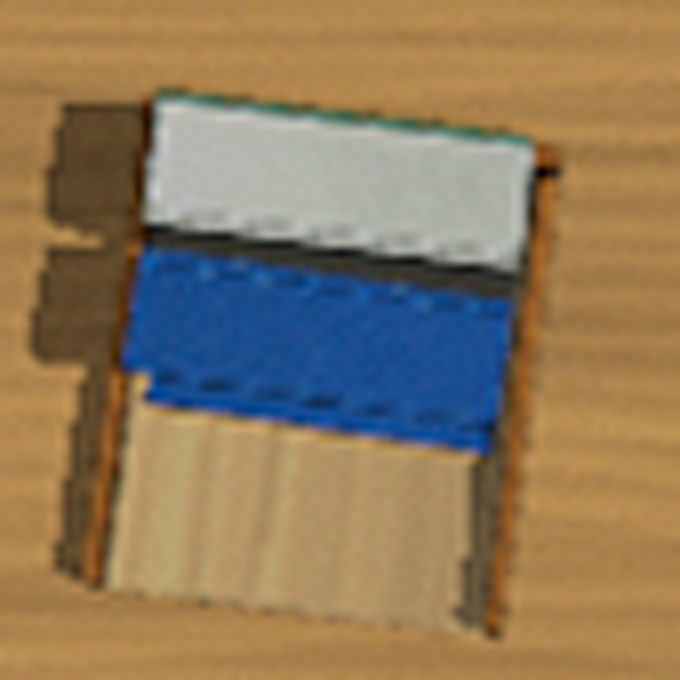

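Run:
```python
from h import *
b=optics.get_image("top")
c=lambda u,v:(200+(u+.5)/8-.5,120+(v+.5)/8-.5)
B=[(105,120,30),(125,255,255)]
mb=mask(b,*B,(205,140,275,182)); print(mb.sum())
p,f=fit([b],[mb],[.59,.013,-.11],.006,boxes()); print("blue",p,f)
def pts(l,z): return np.array([at_z(b,c(*u),z)[:2] for u in l])
W=pts([(155,98),(535,140),(145,226),(520,268)],.101); print("W",W.round(4).tolist(),W.mean(0))
Bt=pts([(135,248),(515,298),(122,368),(495,425)],.096); print("B",Bt.round(4).tolist(),Bt.mean(0))
T=pts([(105,588),(490,632)],.006); print("Tfront",T.round(4).tolist())
Tt=pts([(95,588),(500,635)],.03); print(Tt.round(4).tolist())
for n,Q in(("W",W[:2]),("W2",W[2:]),("B",Bt[:2]),("Tf",T)):
    d=Q[0]-Q[1]; print(n,np.arctan2(-d[0],d[1]),np.linalg.norm(d))
# wall tops right: 
R=pts([(545,170),(495,632)],.03); d=R[0]-R[1]; print("right wall yaw",np.arctan2(d[1],d[0]))
```

```text
884.0
blue [ 0.59525749  0.01395959 -0.12832922] 0.04738694429397583
W [[0.6874, 0.0804], [0.6732, -0.0712], [0.6357, 0.0829], [0.6216, -0.0661]] [0.65445904 0.00648058]
B [[0.6278, 0.0872], [0.6105, -0.0645], [0.5794, 0.091], [0.5594, -0.0574]] [0.59428301 0.01408279]
Tfront [[0.4996, 0.1064], [0.484, -0.0578]]
[[0.4974, 0.1076], [0.481, -0.0618]]
W -0.09366986321996493 0.15221024152224175
W2 -0.09446859272432939 0.14970515483146798
B -0.11383554827077685 0.15264422997157678
Tf -0.09483426882404922 0.16493784414002796
right wall yaw -0.08914167124700062
```

Measured poses:
- **Yellow:** (0.451, 0.2695), yaw 1.60.
- **Blue:** (0.595, 0.014), yaw about -0.12.
- **Tray:** yaw about -0.095, origin about (0.5905, 0.0137).
- **Gap:** about 11 mm between blue and white.

I'll move above the yellow and find the fingertip depth by a light touch.

Emit:
servo_tool:
  deltas:
    - {"offset": [-0.043,-0.01,0.0075],"rot": [0,0,0],"fingers": 0.45}
    - {"offset": [-0.043,-0.01,0.0075],"rot": [0,0,0],"fingers": 0.45}
    - {"offset": [-0.043,-0.01,0.0075],"rot": [0,0,0],"fingers": 0.45}
    - {"offset": [-0.043,-0.01,0.0075],"rot": [0,0,0],"fingers": 0.45}
    - {"offset": [-0.043,-0.01,0.0075],"rot": [0,0,0],"fingers": 0.45}
    - {"offset": [-0.043,-0.01,0.0075],"rot": [0,0,0],"fingers": 0.45}
    - {"offset": [-0.043,-0.01,0.0075],"rot": [0,0,0],"fingers": 0.45}
    - {"offset": [0,0,0],"rot": [0,0,-0.149],"fingers": 0.45}
    - {"offset": [0,0,0],"rot": [0,0,-0.149],"fingers": 0.45}
    - {"offset": [0,0,0],"rot": [0,0,-0.149],"fingers": 0.45}

```text
clock: 2.3
tcp_pos: [0.4512, 0.2682, 0.2006]
eef_rot: [[-1.0, -0.029, -0.0], [-0.029, 1.0, -0.0], [0.0, -0.0, -1.0]]
force: [-0.8, 0.1, 0.6]
opening: 0.0386
```

Emit:
servo_tool:
  deltas:
    - {"offset": [0,0.0013,0.016],"fingers": 0.45}
    - {"offset": [0,0,0.016],"fingers": 0.45}
    - {"offset": [0,0,0.016],"fingers": 0.45}
    - {"offset": [0,0,0.016],"fingers": 0.45}
    - {"offset": [0,0,0.01],"fingers": 0.45}
    - {"offset": [0,0,0.005],"fingers": 0.45}
    - {"offset": [0,0,0.003],"fingers": 0.45}
    - {"offset": [0,0,0.001],"fingers": 0.45}
    - {"offset": [0,0,0.001],"fingers": 0.45}
    - {"offset": [0,0,0],"fingers": 0.45}

```text
validation failed for argument at $.de...
```

Emit:
servo_tool:
  deltas:
    - {"offset": [0,0,0.0005],"fingers": 0.45}
    - {"offset": [0,0,0.0005],"fingers": 0.45}
    - {"offset": [0,0,0.0005],"fingers": 0.45}
    - {"offset": [0,0,0.0005],"fingers": 0.45}
    - {"offset": [0,0,0.0005],"fingers": 0.45}
    - {"offset": [0,0,0.0005],"fingers": 0.45}
    - {"offset": [0,0,0.0005],"fingers": 0.45}
    - {"offset": [0,0,0.0005],"fingers": 0.45}
    - {"offset": [0,0,0],"fingers": 0.45}
    - {"offset": [0,0,0],"fingers": 0.45}

```text
validation failed for argument at $.de...
```

Emit:
servo_tool:
  deltas:
    - {"offset": [0,0.0013,0.016],"rot": [0,0,0],"fingers": 0.45}
    - {"offset": [0,0,0.016],"rot": [0,0,0],"fingers": 0.45}
    - {"offset": [0,0,0.016],"rot": [0,0,0],"fingers": 0.45}
    - {"offset": [0,0,0.016],"rot": [0,0,0],"fingers": 0.45}
    - {"offset": [0,0,0.01],"rot": [0,0,0],"fingers": 0.45}
    - {"offset": [0,0,0.005],"rot": [0,0,0],"fingers": 0.45}
    - {"offset": [0,0,0.003],"rot": [0,0,0],"fingers": 0.45}
    - {"offset": [0,0,0.001],"rot": [0,0,0],"fingers": 0.45}
    - {"offset": [0,0,0.001],"rot": [0,0,0],"fingers": 0.45}
    - {"offset": [0,0,0],"rot": [0,0,0],"fingers": 0.45}

```text
clock: 3.3
tcp_pos: [0.4511, 0.27, 0.1171]
eef_rot: [[-1.0, -0.024, 0.0], [-0.024, 1.0, 0.0], [-0.0, 0.0, -1.0]]
force: [-0.2, -0.4, -0.4]
opening: 0.038
```

Emit:
servo_tool:
  deltas:
    - {"offset": [0,0,0.0005],"rot": [0,0,0],"fingers": 0.45}
    - {"offset": [0,0,0.0005],"rot": [0,0,0],"fingers": 0.45}
    - {"offset": [0,0,0.0005],"rot": [0,0,0],"fingers": 0.45}
    - {"offset": [0,0,0.0005],"rot": [0,0,0],"fingers": 0.45}
    - {"offset": [0,0,0.0005],"rot": [0,0,0],"fingers": 0.45}
    - {"offset": [0,0,0.0005],"rot": [0,0,0],"fingers": 0.45}
    - {"offset": [0,0,0.0005],"rot": [0,0,0],"fingers": 0.45}
    - {"offset": [0,0,0.0005],"rot": [0,0,0],"fingers": 0.45}
    - {"offset": [0,0,0.0005],"rot": [0,0,0],"fingers": 0.45}
    - {"offset": [0,0,0],"rot": [0,0,0],"fingers": 0.45}

```text
clock: 4.3
tcp_pos: [0.4508, 0.2699, 0.1122]
eef_rot: [[-1.0, -0.024, -0.0], [-0.024, 1.0, -0.0], [0.0, -0.0, -1.0]]
force: [-0.6, 0.1, -0.1]
opening: 0.0383
```

Emit:
servo_tool:
  deltas:
    - {"offset": [0,0,0.0005],"rot": [0,0,0],"fingers": 0.45}
    - {"offset": [0,0,0.0005],"rot": [0,0,0],"fingers": 0.45}
    - {"offset": [0,0,0.0005],"rot": [0,0,0],"fingers": 0.45}
    - {"offset": [0,0,0.0005],"rot": [0,0,0],"fingers": 0.45}
    - {"offset": [0,0,0.0005],"rot": [0,0,0],"fingers": 0.45}
    - {"offset": [0,0,0.0005],"rot": [0,0,0],"fingers": 0.45}
    - {"offset": [0,0,0.0005],"rot": [0,0,0],"fingers": 0.45}
    - {"offset": [0,0,0],"rot": [0,0,0],"fingers": 0.45}
    - {"offset": [0,0,0],"rot": [0,0,0],"fingers": 0.45}
    - {"offset": [0,0,0],"rot": [0,0,0],"fingers": 0.45}

```text
clock: 5.3
tcp_pos: [0.451, 0.27, 0.1106]
eef_rot: [[-1.0, -0.024, 0.001], [-0.024, 1.0, 0.001], [-0.001, 0.001, -1.0]]
force: [-11.1, -6.9, 32.2]
opening: 0.0381
```

Contact came at TCP z of about 0.1107, so the tips sit about 20.6 mm ahead at this opening, or about 19 mm at 50 mm. Next I'll back off, open, and grip about 4.5 mm deep.

Emit:
servo_tool:
  deltas:
    - {"offset": [0,0,-0.008],"rot": [0,0,0],"fingers": 0.45}
    - {"offset": [0,0,0],"rot": [0,0,0],"fingers": 0.74}
    - {"offset": [0,0,0],"rot": [0,0,0],"fingers": 0.74}
    - {"offset": [0,0,0],"rot": [0,0,0],"fingers": 0.74}
    - {"offset": [0,0,0.004],"rot": [0,0,0],"fingers": 0.74}
    - {"offset": [0,0,0.004],"rot": [0,0,0],"fingers": 0.74}
    - {"offset": [0,0,0.003],"rot": [0,0,0],"fingers": 0.74}
    - {"offset": [0,0,0.0014],"rot": [0,0,0],"fingers": 0.74}
    - {"offset": [0,0,0],"rot": [0,0,0],"fingers": 0.74}
    - {"offset": [0,0,0],"rot": [0,0,0],"fingers": 0.74}

```text
clock: 6.3
tcp_pos: [0.4509, 0.27, 0.1044]
eef_rot: [[-1.0, -0.024, 0.0], [-0.024, 1.0, 0.0], [-0.0, 0.0, -1.0]]
force: [0.7, -0.3, 0.2]
opening: 0.0631
```

Emit:
servo_tool:
  deltas:
    - {"offset": [0,0,0],"rot": [0,0,0],"fingers": 0.5}
    - {"offset": [0,0,0],"rot": [0,0,0],"fingers": 0.5}
    - {"offset": [0,0,0],"rot": [0,0,0],"fingers": 0.5}
    - {"offset": [0,0,0],"rot": [0,0,0],"fingers": 0.5}
    - {"offset": [0,0,0],"rot": [0,0,0],"fingers": 0.5}
    - {"offset": [0,0,0],"rot": [0,0,0],"fingers": 0.5}
    - {"offset": [0,0,0],"rot": [0,0,0],"fingers": 0.5}
    - {"offset": [0,0,0],"rot": [0,0,0],"fingers": 0.5}
    - {"offset": [0,0,0],"rot": [0,0,0],"fingers": 0.5}
    - {"offset": [0,0,0],"rot": [0,0,0],"fingers": 0.5}

```text
clock: 7.3
tcp_pos: [0.451, 0.27, 0.1051]
eef_rot: [[-1.0, -0.024, 0.001], [-0.024, 1.0, 0.0], [-0.001, 0.0, -1.0]]
force: [-3.2, -2.3, 8.7]
opening: 0.0477
```

Run:
```python
from h import *
a=optics.get_image("scene");w=optics.get_image("wrist")
print(proj(a,[.451,.27,.09]))
A=cv2.resize(cv2.cvtColor(a["frame"][130:230,300:400],cv2.COLOR_RGB2BGR),(384,384),interpolation=cv2.INTER_CUBIC)
W=cv2.cvtColor(w["frame"],cv2.COLOR_RGB2BGR)[:,100:500]
cv2.imwrite("pics/g1.png",np.hstack([A,W]))
print(arm.get_obs()["opening"],arm.get_obs()["force"],w["xyz"])
```

```text
[348.01881363 183.2693895 ]
0.047411261544050086 [-2.49677924 -1.7398566   8.35666838] [0.37185096 0.26762607 0.22507924]
```

View pics/g1.png

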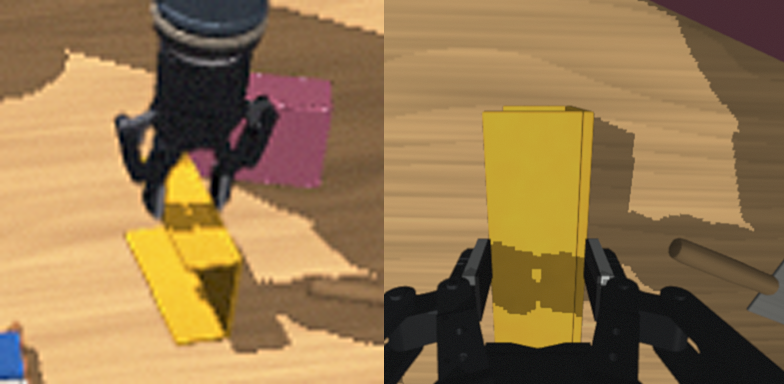

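The pads are on the leg's edges, but the 8.7 N upward force and the 47.5 mm opening suggest the tips are squeezing off. I'll regrip 3.5 mm deeper.

Emit:
servo_tool:
  deltas:
    - {"offset": [0,0,0],"rot": [0,0,0],"fingers": 0.7}
    - {"offset": [0,0,0],"rot": [0,0,0],"fingers": 0.7}
    - {"offset": [0,0,0.002],"rot": [0,0,0],"fingers": 0.7}
    - {"offset": [0,0,0.0015],"rot": [0,0,0],"fingers": 0.7}
    - {"offset": [0,0,0],"rot": [0,0,0],"fingers": 0.5}
    - {"offset": [0,0,0],"rot": [0,0,0],"fingers": 0.5}
    - {"offset": [0,0,0],"rot": [0,0,0],"fingers": 0.5}
    - {"offset": [0,0,0],"rot": [0,0,0],"fingers": 0.5}
    - {"offset": [0,0,0],"rot": [0,0,0],"fingers": 0.5}
    - {"offset": [0,0,0],"rot": [0,0,0],"fingers": 0.5}

```text
clock: 8.4
tcp_pos: [0.4508, 0.2699, 0.101]
eef_rot: [[-1.0, -0.024, -0.0], [-0.024, 1.0, -0.0], [0.0, -0.0, -1.0]]
force: [-3.3, -1.7, 4.1]
opening: 0.0481
```

Emit:
servo_tool:
  deltas:
    - {"offset": [0,0,0],"rot": [0,0,0],"fingers": 0.4}
    - {"offset": [0,0,0],"rot": [0,0,0],"fingers": 0.4}
    - {"offset": [0,0,-0.002],"rot": [0,0,0],"fingers": 0.4}
    - {"offset": [0,0,-0.004],"rot": [0,0,0],"fingers": 0.4}
    - {"offset": [0,0,-0.006],"rot": [0,0,0],"fingers": 0.4}
    - {"offset": [0,0,-0.006],"rot": [0,0,0],"fingers": 0.4}
    - {"offset": [0,0,-0.004],"rot": [0,0,0],"fingers": 0.4}
    - {"offset": [0,0,-0.002],"rot": [0,0,0],"fingers": 0.4}
    - {"offset": [0,0,0],"rot": [0,0,0],"fingers": 0.4}
    - {"offset": [0,0,0],"rot": [0,0,0],"fingers": 0.4}

```text
clock: 9.4
tcp_pos: [0.4508, 0.2699, 0.1248]
eef_rot: [[-1.0, -0.024, -0.0], [-0.024, 1.0, -0.0], [0.0, -0.0, -1.0]]
force: [-0.3, -0.2, -5.0]
opening: 0.0479
```

Run:
```python
from h import *
a=optics.get_image("scene");w=optics.get_image("wrist")
A=cv2.resize(cv2.cvtColor(a["frame"][130:230,300:400],cv2.COLOR_RGB2BGR),(384,384),interpolation=cv2.INTER_CUBIC)
W=cv2.cvtColor(w["frame"],cv2.COLOR_RGB2BGR)[:,100:500]
cv2.imwrite("pics/g2.png",np.hstack([A,W]))
s=arm.get_obs();print(s["opening"],s["force"],s["tcp_pos"],s["wrist_torque"])
```

```text
0.04840656299260104 [ 0.03628413 -0.26464094 -4.70634467] [0.4507651  0.26986151 0.1246736 ] [-0.04263713 -0.04213869  0.07150332]
```

View pics/g2.png

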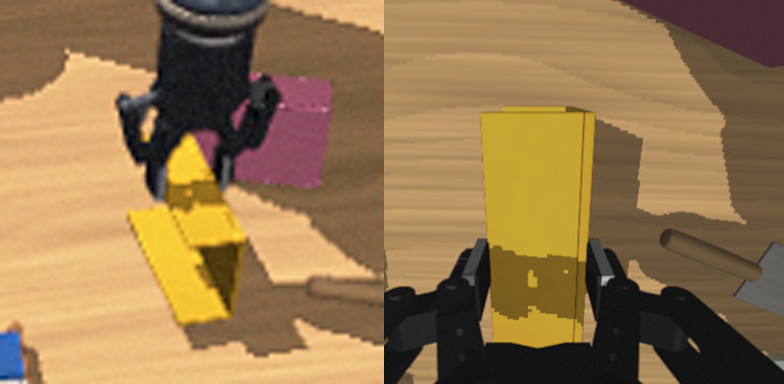

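Lifted cleanly: 4.9 N weight, yellow level, origin at TCP z minus 0.101. Next I'll raise and turn it.

Emit:
servo_tool:
  deltas:
    - {"offset": [0,0,-0.01],"rot": [0,0,-0.1],"fingers": 0.4}
    - {"offset": [0,0,-0.01],"rot": [0,0,-0.148],"fingers": 0.4}
    - {"offset": [0,0,-0.01],"rot": [0,0,-0.148],"fingers": 0.4}
    - {"offset": [0,0,-0.01],"rot": [0,0,-0.148],"fingers": 0.4}
    - {"offset": [0,0,-0.01],"rot": [0,0,-0.149],"fingers": 0.4}
    - {"offset": [0,0,-0.008],"rot": [0,0,-0.149],"fingers": 0.4}
    - {"offset": [0,0,-0.005],"rot": [0,0,-0.149],"fingers": 0.4}
    - {"offset": [0,0,-0.002],"rot": [0,0,-0.149],"fingers": 0.4}
    - {"offset": [0,0,0],"rot": [0,0,-0.149],"fingers": 0.4}
    - {"offset": [0,0,0],"rot": [0,0,-0.148],"fingers": 0.4}

```text
clock: 10.5
tcp_pos: [0.4509, 0.2699, 0.1898]
eef_rot: [[-0.103, -0.995, -0.0], [-0.995, 0.103, -0.0], [0.0, 0.0, -1.0]]
force: [0.4, -0.3, -5.0]
opening: 0.0476
```

Emit:
servo_tool:
  deltas:
    - {"offset": [0.015,-0.006,0],"rot": [0,0,0],"fingers": 0.4}
    - {"offset": [0.03,-0.0125,0],"rot": [0,0,0],"fingers": 0.4}
    - {"offset": [0.033,-0.014,0],"rot": [0,0,0],"fingers": 0.4}
    - {"offset": [0.033,-0.014,0],"rot": [0,0,0],"fingers": 0.4}
    - {"offset": [0.033,-0.014,0],"rot": [0,0,0],"fingers": 0.4}
    - {"offset": [0.033,-0.014,0],"rot": [0,0,0],"fingers": 0.4}
    - {"offset": [0.03,-0.012,0],"rot": [0,0,0],"fingers": 0.4}
    - {"offset": [0.02,-0.008,0],"rot": [0,0,0],"fingers": 0.4}
    - {"offset": [0.012,-0.005,0],"rot": [0,0,0],"fingers": 0.4}
    - {"offset": [0,0,0],"rot": [0,0,0],"fingers": 0.4}

```text
clock: 11.5
tcp_pos: [0.5238, 0.02, 0.1897]
eef_rot: [[-0.113, -0.994, -0.0], [-0.994, 0.113, -0.0], [0.0, 0.0, -1.0]]
force: [0.3, 0.8, -4.7]
opening: 0.048
```

Run:
```python
from h import *
b=optics.get_image("top");a=optics.get_image("scene")
s=arm.get_obs();print(s["opening"],s["force"],s["tcp_pos"],np.round(s["eef_rot"],4).tolist(),s["joint_positions"])
B=[(105,120,30),(125,255,255)]
mb=mask(a,*B,(245,205,320,245)); print(mb.sum())
save(b,"t2.png",(195,110,295,210),5.5)
```

```text
0.0481977296003372 [ 0.87221175 -0.30362878 -4.05336848] [0.5234237  0.02170456 0.18977769] [[-0.1105, -0.9939, -0.0004], [-0.9939, 0.1105, 0.0003], [-0.0002, 0.0004, -1.0]] [ 4.12707410e-02  2.81726238e-01 -1.06120296e-01  1.18332772e+00
  3.06969381e-04 -1.41878824e+00]
600.0
```

View pics/t2.png

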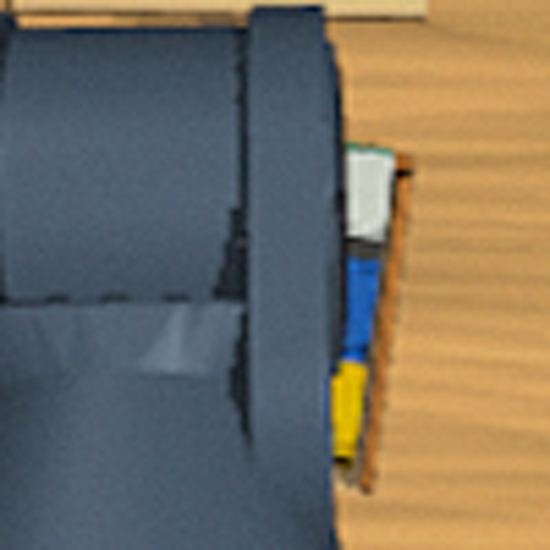

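The arm hides most of the tray in this view. What shows is yellow in front of blue and clear of the right wall, which agrees with the numbers. I'll lower it to insertion height, with the underside about 13 mm above the tray floor.

Emit:
servo_tool:
  deltas:
    - {"offset": [0,0,0.005],"rot": [0,0,0],"fingers": 0.4}
    - {"offset": [0,0,0.01],"rot": [0,0,0],"fingers": 0.4}
    - {"offset": [0,0,0.01],"rot": [0,0,0],"fingers": 0.4}
    - {"offset": [0,0,0.01],"rot": [0,0,0],"fingers": 0.4}
    - {"offset": [0,0,0.01],"rot": [0,0,0],"fingers": 0.4}
    - {"offset": [0,0,0.01],"rot": [0,0,0],"fingers": 0.4}
    - {"offset": [0,0,0.008],"rot": [0,0,0],"fingers": 0.4}
    - {"offset": [0,0,0.005],"rot": [0,0,0],"fingers": 0.4}
    - {"offset": [0,0,0.0018],"rot": [0,0,0],"fingers": 0.4}
    - {"offset": [0,0,0],"rot": [0,0,0],"fingers": 0.4}

```text
clock: 12.6
tcp_pos: [0.5237, 0.0214, 0.12]
eef_rot: [[-0.109, -0.994, -0.0], [-0.994, 0.109, -0.0], [0.0, 0.0, -1.0]]
force: [0.4, -0.8, -4.8]
opening: 0.0481
```

Run:
```python
from h import *
a=optics.get_image("scene");w=optics.get_image("wrist")
s=arm.get_obs();print(s["opening"],s["force"],s["tcp_pos"])
A=cv2.resize(cv2.cvtColor(a["frame"][190:280,240:330],cv2.COLOR_RGB2BGR),(400,400),interpolation=cv2.INTER_CUBIC)
W=cv2.cvtColor(w["frame"],cv2.COLOR_RGB2BGR)[:,60:460]
cv2.imwrite("pics/g3.png",np.hstack([A[:384],W]))
```

```text
0.047856490148898465 [-0.09980495  0.06648428 -4.64774737] [0.52388454 0.02144444 0.12044884]
```

View pics/g3.png

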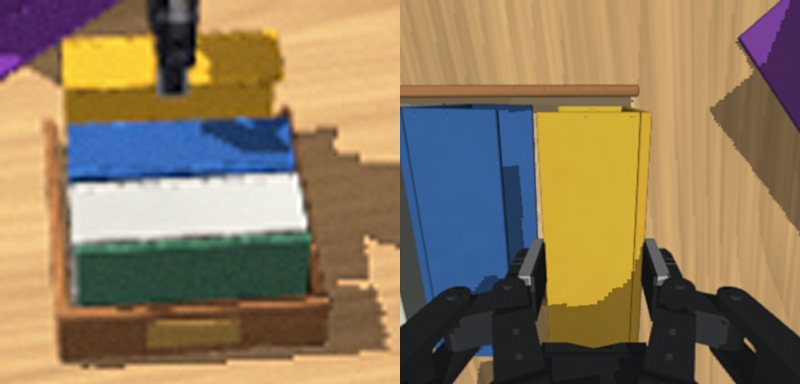

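Run:
```python
from h import *
w=optics.get_image("wrist"); s=arm.get_obs(); t=np.array(s["tcp_pos"]); yw=np.pi-np.arctan2(s["eef_rot"][1][1],-s["eef_rot"][0][1])
def yl(P): return (Rz(yw).T@(P-t))[:2]*1e3
for n,p,z in(("yellow tip",(197,112),.1095),("yellow back",(299,112),.1095),("blue top edge corner",(157,107),.096),("blue low tip corner",(193,107),.011),("blue top far",(62,107),.096)):
    P=at_z(w,p,z); print(n,P.round(4),"in yellow frame mm",yl(P).round(1))
print(w["xyz"])
```

```text
yellow tip [ 0.5399 -0.054   0.1095] in yellow frame mm [-24.1  73.3]
yellow back [ 0.4967 -0.0492  0.1095] in yellow frame mm [19.4 73.2]
blue top edge corner [ 0.5607 -0.0579  0.096 ] in yellow frame mm [-45.2  74.9]
blue low tip corner [ 0.5608 -0.0552  0.011 ] in yellow frame mm [-45.   72.2]
blue top far [ 0.6051 -0.063   0.096 ] in yellow frame mm [-89.9  75. ]
[ 0.51516723 -0.05755545  0.24052941]
```

The wrist view shows ends in line within 2 mm and a gap of about 20.5 mm, so it is about 65 mm to home. I'll insert 60 mm in two stages.

Emit:
servo_tool:
  deltas:
    - {"offset": [0,-0.003,0],"rot": [0,0,0],"fingers": 0.4}
    - {"offset": [0,-0.005,0],"rot": [0,0,0],"fingers": 0.4}
    - {"offset": [0,-0.005,0],"rot": [0,0,0],"fingers": 0.4}
    - {"offset": [0,-0.005,0],"rot": [0,0,0],"fingers": 0.4}
    - {"offset": [0,-0.005,0],"rot": [0,0,0],"fingers": 0.4}
    - {"offset": [0,-0.005,0],"rot": [0,0,0],"fingers": 0.4}
    - {"offset": [0,-0.005,0],"rot": [0,0,0],"fingers": 0.4}
    - {"offset": [0,-0.004,0],"rot": [0,0,0],"fingers": 0.4}
    - {"offset": [0,-0.003,0],"rot": [0,0,0],"fingers": 0.4}
    - {"offset": [0,0,0],"rot": [0,0,0],"fingers": 0.4}

```text
clock: 13.75
tcp_pos: [0.5637, 0.0171, 0.12]
eef_rot: [[-0.109, -0.994, 0.0], [-0.994, 0.109, 0.0], [-0.0, -0.0, -1.0]]
force: [0.6, 1.0, -4.2]
opening: 0.048
```

No contact after 40 mm, so 20 mm more.

Emit:
servo_tool:
  deltas:
    - {"offset": [0,-0.002,0],"rot": [0,0,0],"fingers": 0.4}
    - {"offset": [0,-0.003,0],"rot": [0,0,0],"fingers": 0.4}
    - {"offset": [0,-0.003,0],"rot": [0,0,0],"fingers": 0.4}
    - {"offset": [0,-0.003,0],"rot": [0,0,0],"fingers": 0.4}
    - {"offset": [0,-0.003,0],"rot": [0,0,0],"fingers": 0.4}
    - {"offset": [0,-0.002,0],"rot": [0,0,0],"fingers": 0.4}
    - {"offset": [0,-0.002,0],"rot": [0,0,0],"fingers": 0.4}
    - {"offset": [0,-0.001,0],"rot": [0,0,0],"fingers": 0.4}
    - {"offset": [0,0,0],"rot": [0,0,0],"fingers": 0.4}
    - {"offset": [0,0,0],"rot": [0,0,0],"fingers": 0.4}

```text
clock: 14.75
tcp_pos: [0.5822, 0.015, 0.1201]
eef_rot: [[-0.109, -0.994, -0.0], [-0.994, 0.109, -0.0], [0.0, 0.0, -1.0]]
force: [0.9, -0.1, -4.1]
opening: 0.0481
```

Run:
```python
from h import *
a=optics.get_image("scene");w=optics.get_image("wrist")
s=arm.get_obs();print(s["opening"],s["force"],s["tcp_pos"])
A=cv2.resize(cv2.cvtColor(a["frame"][190:280,240:330],cv2.COLOR_RGB2BGR),(400,400),interpolation=cv2.INTER_CUBIC)
W=cv2.cvtColor(w["frame"],cv2.COLOR_RGB2BGR)[:,60:460]
cv2.imwrite("pics/g4.png",np.hstack([A[:384],W]))
```

```text
0.0477783931599776 [-0.03542467  0.13308297 -4.6122619 ] [0.58222637 0.01501468 0.12010844]
```

View pics/g4.png

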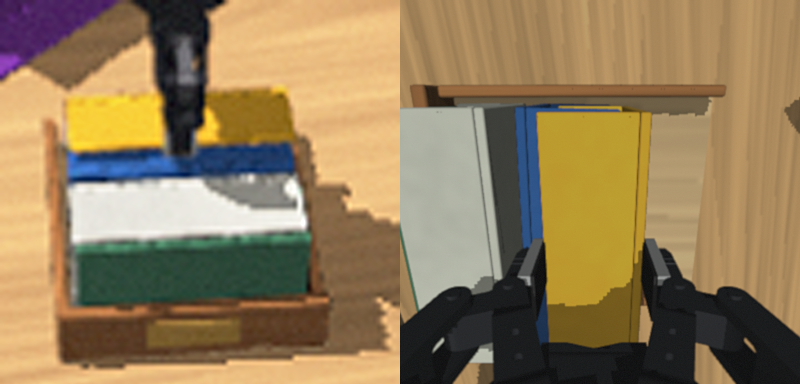

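Emit:
servo_tool:
  deltas:
    - {"offset": [0,-0.001,0],"rot": [0,0,0],"fingers": 0.4}
    - {"offset": [0,-0.001,0.0005],"rot": [0,0,0],"fingers": 0.4}
    - {"offset": [0,0,0.0005],"rot": [0,0,0],"fingers": 0.4}
    - {"offset": [0,0,0.0005],"rot": [0,0,0],"fingers": 0.4}
    - {"offset": [0,0,0.0005],"rot": [0,0,0],"fingers": 0.4}
    - {"offset": [0,0,0.0005],"rot": [0,0,0],"fingers": 0.4}
    - {"offset": [0,0,0.0005],"rot": [0,0,0],"fingers": 0.4}
    - {"offset": [0,0,0.0005],"rot": [0,0,0],"fingers": 0.4}
    - {"offset": [0,0,0],"rot": [0,0,0],"fingers": 0.4}
    - {"offset": [0,0,0],"rot": [0,0,0],"fingers": 0.4}

```text
clock: 15.85
tcp_pos: [0.5843, 0.0148, 0.1166]
eef_rot: [[-0.109, -0.994, -0.0], [-0.994, 0.109, 0.0], [-0.0, 0.0, -1.0]]
force: [-0.4, 0.4, -5.0]
opening: 0.0484
```

Still free. I'll lower 2.5 mm more in 0.5 mm steps.

Emit:
servo_tool:
  deltas:
    - {"offset": [0,0,0.0005],"rot": [0,0,0],"fingers": 0.4}
    - {"offset": [0,0,0.0005],"rot": [0,0,0],"fingers": 0.4}
    - {"offset": [0,0,0.0005],"rot": [0,0,0],"fingers": 0.4}
    - {"offset": [0,0,0.0005],"rot": [0,0,0],"fingers": 0.4}
    - {"offset": [0,0,0.0005],"rot": [0,0,0],"fingers": 0.4}
    - {"offset": [0,0,0],"rot": [0,0,0],"fingers": 0.4}
    - {"offset": [0,0,0],"rot": [0,0,0],"fingers": 0.4}
    - {"offset": [0,0,0],"rot": [0,0,0],"fingers": 0.4}
    - {"offset": [0,0,0],"rot": [0,0,0],"fingers": 0.4}
    - {"offset": [0,0,0],"rot": [0,0,0],"fingers": 0.4}

```text
clock: 16.85
tcp_pos: [0.5852, 0.0147, 0.1153]
eef_rot: [[-0.109, -0.994, 0.002], [-0.994, 0.109, -0.0], [-0.0, -0.002, -1.0]]
force: [-2.0, -1.2, 10.8]
opening: 0.0479
```

Fingertip is touching blue's top, with yellow about 3 mm above its seat. I'll ease off 1 mm and release gently.

Emit:
servo_tool:
  deltas:
    - {"offset": [0,0,-0.001],"rot": [0,0,0],"fingers": 0.5}
    - {"offset": [0,0,0],"rot": [0,0,0],"fingers": 0.55}
    - {"offset": [0,0,0],"rot": [0,0,0],"fingers": 0.57}
    - {"offset": [0,0,0],"rot": [0,0,0],"fingers": 0.58}
    - {"offset": [0,0,0],"rot": [0,0,0],"fingers": 0.59}
    - {"offset": [0,0,0],"rot": [0,0,0],"fingers": 0.6}
    - {"offset": [0,0,0],"rot": [0,0,0],"fingers": 0.61}
    - {"offset": [0,0,0],"rot": [0,0,0],"fingers": 0.62}
    - {"offset": [0,0,0],"rot": [0,0,0],"fingers": 0.63}
    - {"offset": [0,0,0],"rot": [0,0,0],"fingers": 0.63}

```text
clock: 17.85
tcp_pos: [0.5843, 0.0148, 0.1151]
eef_rot: [[-0.109, -0.994, -0.0], [-0.994, 0.109, 0.0], [-0.0, 0.0, -1.0]]
force: [0.8, 0.4, 0.0]
opening: 0.0537
```

Run:
```python
from h import *
a=optics.get_image("scene");w=optics.get_image("wrist")
s=arm.get_obs();print(s["opening"],s["force"],s["tcp_pos"])
A=cv2.resize(cv2.cvtColor(a["frame"][190:280,240:330],cv2.COLOR_RGB2BGR),(400,400),interpolation=cv2.INTER_CUBIC)
W=cv2.cvtColor(w["frame"],cv2.COLOR_RGB2BGR)[:,60:460]
cv2.imwrite("pics/g5.png",np.hstack([A[:384],W]))
```

```text
0.053877543150458125 [ 0.30054977  0.1244961  -0.8524955 ] [0.58429609 0.0148111  0.11512508]
```

View pics/g5.png

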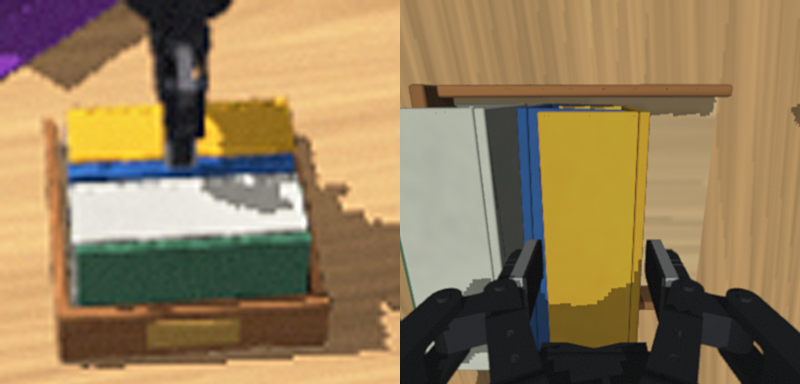

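Yellow has seated level on blue's legs and is free of the fingers. It is about 4 mm short of home, and the gap to white is still about 10 mm. I'll lift off, turn the gripper 90° and shut it for pushing.

Emit:
servo_tool:
  deltas:
    - {"offset": [0,0,-0.005],"rot": [0,0,0],"fingers": 0.63}
    - {"offset": [0,0,-0.01],"rot": [0,0,0],"fingers": 0.63}
    - {"offset": [0,0,-0.015],"rot": [0,0,0],"fingers": 0.63}
    - {"offset": [0,0,-0.015],"rot": [0,0,0],"fingers": 0.63}
    - {"offset": [0,0,-0.015],"rot": [0,0,0],"fingers": 0.63}
    - {"offset": [0,0,-0.015],"rot": [0,0,0],"fingers": 0.3}
    - {"offset": [0,0,0],"rot": [0,0,0.146],"fingers": 0}
    - {"offset": [0,0,0],"rot": [0,0,0.146],"fingers": 0}
    - {"offset": [0,0,0],"rot": [0,0,0.146],"fingers": 0}
    - {"offset": [0,0,0],"rot": [0,0,0.146],"fingers": 0}

```text
clock: 18.95
tcp_pos: [0.5845, 0.0148, 0.1911]
eef_rot: [[-0.644, -0.765, 0.001], [-0.765, 0.644, 0.0], [-0.001, -0.001, -1.0]]
force: [0.4, -0.1, -0.6]
opening: 0.0001
```

Emit:
servo_tool:
  deltas:
    - {"offset": [0,0,0],"rot": [0,0,0.141],"fingers": 0}
    - {"offset": [0,0,0],"rot": [0,0,0.141],"fingers": 0}
    - {"offset": [0,0,0],"rot": [0,0,0.141],"fingers": 0}
    - {"offset": [0,0,0],"rot": [0,0,0.141],"fingers": 0}
    - {"offset": [0,0,0],"rot": [0,0,0.141],"fingers": 0}
    - {"offset": [0,0,0],"rot": [0,0,0.141],"fingers": 0}
    - {"offset": [0,0,0],"rot": [0,0,0.141],"fingers": 0}
    - {"offset": [0.025,0,0],"rot": [0,0,0],"fingers": 0}
    - {"offset": [0.025,0,0],"rot": [0,0,0],"fingers": 0}
    - {"offset": [0.025,0,0],"rot": [0,0,0],"fingers": 0}

```text
clock: 19.95
tcp_pos: [0.509, 0.0231, 0.1908]
eef_rot: [[-0.994, 0.11, 0.001], [0.11, 0.994, 0.0], [-0.001, 0.0, -1.0]]
force: [1.1, -0.3, 0.2]
opening: 0.0001
```

Emit:
servo_tool:
  deltas:
    - {"offset": [0,0,0],"rot": [0,-0.12,0],"fingers": 0}
    - {"offset": [0,0,0.01],"rot": [0,0,0],"fingers": 0}
    - {"offset": [0,0,0.018],"rot": [0,0,0],"fingers": 0}
    - {"offset": [0,0,0.02],"rot": [0,0,0],"fingers": 0}
    - {"offset": [0,0,0.02],"rot": [0,0,0],"fingers": 0}
    - {"offset": [0,0,0.02],"rot": [0,0,0],"fingers": 0}
    - {"offset": [0,0,0.018],"rot": [0,0,0],"fingers": 0}
    - {"offset": [0,0,0.012],"rot": [0,0,0],"fingers": 0}
    - {"offset": [0,0,0.005],"rot": [0,0,0],"fingers": 0}
    - {"offset": [0,0,0],"rot": [0,0,0],"fingers": 0}

```text
clock: 20.95
tcp_pos: [0.5245, 0.0214, 0.0677]
eef_rot: [[-0.987, 0.11, 0.118], [0.109, 0.994, -0.013], [-0.119, -0.0, -0.993]]
force: [-0.5, -0.0, 0.1]
opening: -0.0002
```

Run:
```python
from h import *
a=optics.get_image("scene");w=optics.get_image("wrist")
s=arm.get_obs();print(s["force"],s["tcp_pos"],np.round(s["eef_rot"],3).tolist())
A=cv2.resize(cv2.cvtColor(a["frame"][190:280,240:330],cv2.COLOR_RGB2BGR),(400,400),interpolation=cv2.INTER_CUBIC)
W=cv2.cvtColor(w["frame"],cv2.COLOR_RGB2BGR)[:,60:460]
cv2.imwrite("pics/g6.png",np.hstack([A[:384],W]))
```

```text
[-0.39672406 -0.0186411  -0.12591839] [0.52488465 0.02141422 0.06866553] [[-0.987, 0.11, 0.12], [0.109, 0.994, -0.013], [-0.12, 0.0, -0.993]]
```

View pics/g6.png

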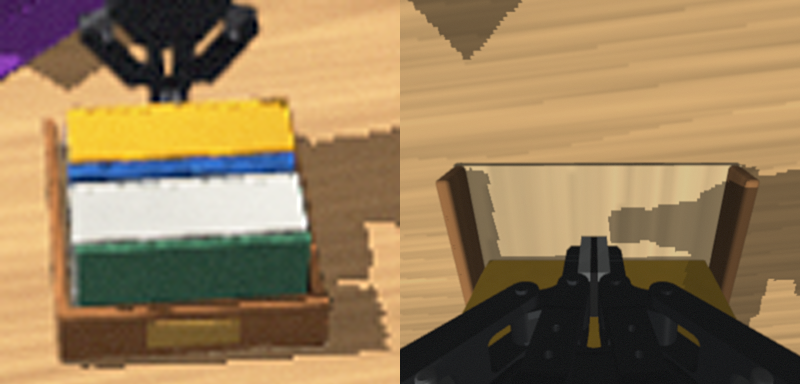

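Yellow is still level. The tip is at z of about 0.047, roughly 20 mm behind yellow's back, and about 37 mm of travel remains to tight. I'll approach now.

Emit:
servo_tool:
  deltas:
    - {"offset": [-0.003,0,0.00036],"rot": [0,0,0],"fingers": 0}
    - {"offset": [-0.003,0,0.00036],"rot": [0,0,0],"fingers": 0}
    - {"offset": [-0.003,0,0.00036],"rot": [0,0,0],"fingers": 0}
    - {"offset": [-0.002,0,0.00024],"rot": [0,0,0],"fingers": 0}
    - {"offset": [-0.002,0,0.00024],"rot": [0,0,0],"fingers": 0}
    - {"offset": [-0.002,0,0.00024],"rot": [0,0,0],"fingers": 0}
    - {"offset": [-0.001,0,0.00012],"rot": [0,0,0],"fingers": 0}
    - {"offset": [-0.001,0,0.00012],"rot": [0,0,0],"fingers": 0}
    - {"offset": [-0.001,0,0.00012],"rot": [0,0,0],"fingers": 0}
    - {"offset": [-0.001,0,0.00012],"rot": [0,0,0],"fingers": 0}

```text
clock: 22.05
tcp_pos: [0.5434, 0.0193, 0.068]
eef_rot: [[-0.987, 0.11, 0.119], [0.109, 0.994, -0.013], [-0.12, 0.0, -0.993]]
force: [0.3, 0.4, 0.7]
opening: -0.0004
```

Emit:
servo_tool:
  deltas:
    - {"offset": [-0.001,0,0.00012],"rot": [0,0,0],"fingers": 0}
    - {"offset": [-0.001,0,0.00012],"rot": [0,0,0],"fingers": 0}
    - {"offset": [-0.001,0,0.00012],"rot": [0,0,0],"fingers": 0}
    - {"offset": [-0.001,0,0.00012],"rot": [0,0,0],"fingers": 0}
    - {"offset": [-0.001,0,0.00012],"rot": [0,0,0],"fingers": 0}
    - {"offset": [-0.001,0,0.00012],"rot": [0,0,0],"fingers": 0}
    - {"offset": [0,0,0],"rot": [0,0,0],"fingers": 0}
    - {"offset": [0,0,0],"rot": [0,0,0],"fingers": 0}
    - {"offset": [0,0,0],"rot": [0,0,0],"fingers": 0}
    - {"offset": [0,0,0],"rot": [0,0,0],"fingers": 0}

```text
clock: 23.05
tcp_pos: [0.5494, 0.0186, 0.068]
eef_rot: [[-0.987, 0.11, 0.119], [0.109, 0.994, -0.013], [-0.12, -0.0, -0.993]]
force: [-0.9, -0.7, -0.0]
opening: 0.0003
```

Emit:
servo_tool:
  deltas:
    - {"offset": [-0.001,0,0.00012],"rot": [0,0,0],"fingers": 0}
    - {"offset": [-0.001,0,0.00012],"rot": [0,0,0],"fingers": 0}
    - {"offset": [-0.001,0,0.00012],"rot": [0,0,0],"fingers": 0}
    - {"offset": [-0.001,0,0.00012],"rot": [0,0,0],"fingers": 0}
    - {"offset": [-0.001,0,0.00012],"rot": [0,0,0],"fingers": 0}
    - {"offset": [-0.001,0,0.00012],"rot": [0,0,0],"fingers": 0}
    - {"offset": [0,0,0],"rot": [0,0,0],"fingers": 0}
    - {"offset": [0,0,0],"rot": [0,0,0],"fingers": 0}
    - {"offset": [0,0,0],"rot": [0,0,0],"fingers": 0}
    - {"offset": [0,0,0],"rot": [0,0,0],"fingers": 0}

```text
clock: 24.05
tcp_pos: [0.5554, 0.018, 0.068]
eef_rot: [[-0.987, 0.11, 0.119], [0.109, 0.994, -0.013], [-0.12, -0.0, -0.993]]
force: [-1.6, 0.8, 0.1]
opening: -0.0003
```

Run:
```python
from h import *
a=optics.get_image("scene")
s=arm.get_obs();print(s["force"],s["tcp_pos"])
Y=[(20,120,60),(32,255,255)]
m=mask(a,*Y,(245,195,320,235)); ys,xs=np.nonzero(m); print(m.sum())
# yellow far/front top edge rows: lower boundary per column
for c in range(262,304,6):
    f=a["frame"][:,c]; r=np.nonzero(m[:,c])[0]; 
    if len(r): P=at_z(a,(c,r.max()+.5),.101); Q=at_z(a,(c,r.min()-.5),.101); print(c,r.min(),r.max(),"tip",P[:2].round(4),"back",Q[:2].round(4))
np.save("a6.npy",a["frame"])
```

```text
[-2.46946635 -0.12394179 -0.43840421] [0.55541536 0.01795863 0.06799532]
610.0
262 216 227 tip [ 0.6126 -0.0428] back [ 0.5623 -0.0343]
268 216 227 tip [ 0.6157 -0.0256] back [ 0.5656 -0.0166]
274 215 227 tip [ 0.6189 -0.0084] back [0.5645 0.0018]
280 215 226 tip [0.618  0.0096] back [0.5678 0.0195]
286 215 226 tip [0.6212 0.0268] back [0.5711 0.0372]
292 216 226 tip [0.6244 0.044 ] back [0.5786 0.054 ]
298 215 226 tip [0.6276 0.0612] back [0.5776 0.0726]
```

Contact made, with yellow's back at x of about 0.567 and a light 2.5 N push. About 8 mm remains, so I'll go on slowly.

Emit:
servo_tool:
  deltas:
    - {"offset": [-0.0005,0,6e-05],"rot": [0,0,0],"fingers": 0}
    - {"offset": [-0.0005,0,6e-05],"rot": [0,0,0],"fingers": 0}
    - {"offset": [-0.0005,0,6e-05],"rot": [0,0,0],"fingers": 0}
    - {"offset": [-0.0005,0,6e-05],"rot": [0,0,0],"fingers": 0}
    - {"offset": [-0.0005,0,6e-05],"rot": [0,0,0],"fingers": 0}
    - {"offset": [-0.0005,0,6e-05],"rot": [0,0,0],"fingers": 0}
    - {"offset": [-0.0005,0,6e-05],"rot": [0,0,0],"fingers": 0}
    - {"offset": [-0.0005,0,6e-05],"rot": [0,0,0],"fingers": 0}
    - {"offset": [0,0,0],"rot": [0,0,0],"fingers": 0}
    - {"offset": [0,0,0],"rot": [0,0,0],"fingers": 0}

```text
clock: 25.1
tcp_pos: [0.5595, 0.0175, 0.068]
eef_rot: [[-0.987, 0.11, 0.119], [0.109, 0.994, -0.013], [-0.12, 0.0, -0.993]]
force: [-3.3, -0.9, -0.4]
opening: -0.0001
```

Emit:
servo_tool:
  deltas:
    - {"offset": [-0.0005,0,6e-05],"rot": [0,0,0],"fingers": 0}
    - {"offset": [-0.0005,0,6e-05],"rot": [0,0,0],"fingers": 0}
    - {"offset": [-0.0005,0,6e-05],"rot": [0,0,0],"fingers": 0}
    - {"offset": [-0.0005,0,6e-05],"rot": [0,0,0],"fingers": 0}
    - {"offset": [0,0,0],"rot": [0,0,0],"fingers": 0}
    - {"offset": [0,0,0],"rot": [0,0,0],"fingers": 0}
    - {"offset": [0,0,0],"rot": [0,0,0],"fingers": 0}
    - {"offset": [0,0,0],"rot": [0,0,0],"fingers": 0}
    - {"offset": [0,0,0],"rot": [0,0,0],"fingers": 0}
    - {"offset": [0,0,0],"rot": [0,0,0],"fingers": 0}

```text
clock: 26.1
tcp_pos: [0.5615, 0.0173, 0.068]
eef_rot: [[-0.987, 0.11, 0.119], [0.109, 0.994, -0.013], [-0.12, 0.0, -0.993]]
force: [-2.7, 0.5, 0.1]
opening: -0.0002
```

Emit:
servo_tool:
  deltas:
    - {"offset": [-0.0005,0,6e-05],"rot": [0,0,0],"fingers": 0}
    - {"offset": [-0.0005,0,6e-05],"rot": [0,0,0],"fingers": 0}
    - {"offset": [-0.0005,0,6e-05],"rot": [0,0,0],"fingers": 0}
    - {"offset": [-0.0005,0,6e-05],"rot": [0,0,0],"fingers": 0}
    - {"offset": [0,0,0],"rot": [0,0,0],"fingers": 0}
    - {"offset": [0,0,0],"rot": [0,0,0],"fingers": 0}
    - {"offset": [0,0,0],"rot": [0,0,0],"fingers": 0}
    - {"offset": [0,0,0],"rot": [0,0,0],"fingers": 0}
    - {"offset": [0,0,0],"rot": [0,0,0],"fingers": 0}
    - {"offset": [0,0,0],"rot": [0,0,0],"fingers": 0}

```text
clock: 27.1
tcp_pos: [0.5634, 0.0171, 0.0681]
eef_rot: [[-0.987, 0.11, 0.119], [0.109, 0.994, -0.013], [-0.12, 0.0, -0.993]]
force: [-3.2, -0.1, -0.2]
opening: -0.0
```

Run:
```python
from h import *
a=optics.get_image("scene")
s=arm.get_obs();print(s["force"],s["tcp_pos"])
A=cv2.resize(cv2.cvtColor(a["frame"][200:260,250:330],cv2.COLOR_RGB2BGR),(800,600),interpolation=cv2.INTER_CUBIC)
cv2.imwrite("pics/g7.png",A)
```

```text
[-3.78862799 -0.12483684 -0.55979512] [0.56339727 0.0170607  0.06800808]
```

View pics/g7.png

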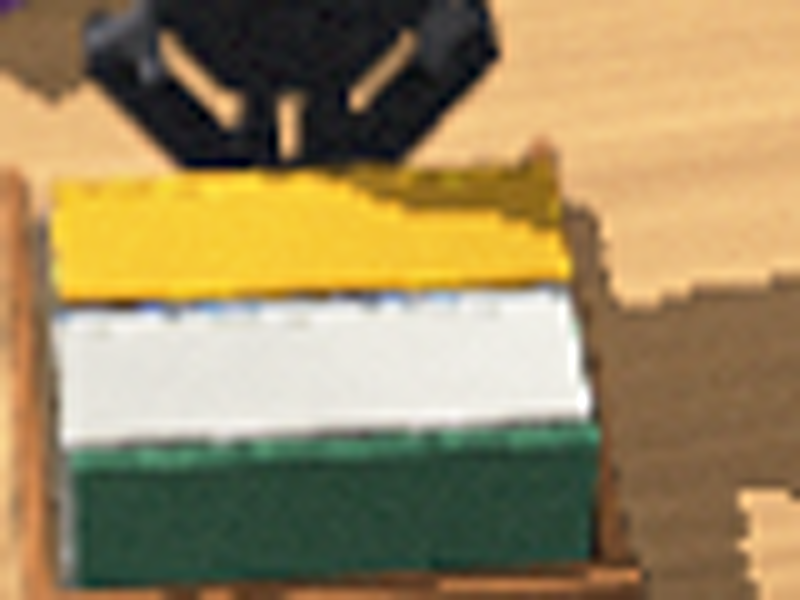

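Yellow's edge has almost reached white, with blue showing only as a thin line. The gap is a hair wider on the left (-y). I'll keep pushing until the force rises.

Emit:
servo_tool:
  deltas:
    - {"offset": [-0.0005,0,6e-05],"rot": [0,0,0],"fingers": 0}
    - {"offset": [-0.0005,0,6e-05],"rot": [0,0,0],"fingers": 0}
    - {"offset": [-0.0005,0,6e-05],"rot": [0,0,0],"fingers": 0}
    - {"offset": [-0.0005,0,6e-05],"rot": [0,0,0],"fingers": 0}
    - {"offset": [0,0,0],"rot": [0,0,0],"fingers": 0}
    - {"offset": [0,0,0],"rot": [0,0,0],"fingers": 0}
    - {"offset": [0,0,0],"rot": [0,0,0],"fingers": 0}
    - {"offset": [0,0,0],"rot": [0,0,0],"fingers": 0}
    - {"offset": [0,0,0],"rot": [0,0,0],"fingers": 0}
    - {"offset": [0,0,0],"rot": [0,0,0],"fingers": 0}

```text
clock: 28.15
tcp_pos: [0.5647, 0.0168, 0.0679]
eef_rot: [[-0.987, 0.11, 0.118], [0.109, 0.994, -0.013], [-0.118, -0.0, -0.993]]
force: [-10.5, -0.8, 5.1]
opening: -0.0001
```

Emit:
servo_tool:
  deltas:
    - {"offset": [-0.0005,0,6e-05],"rot": [0,0,0],"fingers": 0}
    - {"offset": [0,0,0],"rot": [0,0,0],"fingers": 0}
    - {"offset": [-0.0005,0,6e-05],"rot": [0,0,0],"fingers": 0}
    - {"offset": [0,0,0],"rot": [0,0,0],"fingers": 0}
    - {"offset": [0,0,0],"rot": [0,0,0],"fingers": 0}
    - {"offset": [0,0,0],"rot": [0,0,0],"fingers": 0}
    - {"offset": [0,0,0],"rot": [0,0,0],"fingers": 0}
    - {"offset": [0,0,0],"rot": [0,0,0],"fingers": 0}
    - {"offset": [0,0,0],"rot": [0,0,0],"fingers": 0}
    - {"offset": [0,0,0],"rot": [0,0,0],"fingers": 0}

```text
clock: 29.15
tcp_pos: [0.5649, 0.0167, 0.0677]
eef_rot: [[-0.987, 0.11, 0.116], [0.109, 0.994, -0.013], [-0.117, -0.0, -0.993]]
force: [-16.0, -0.3, 9.0]
opening: 0.0
```

Emit:
servo_tool:
  deltas:
    - {"offset": [-0.0005,0,0],"rot": [0,0,0],"fingers": 0}
    - {"offset": [0,0,0],"rot": [0,0,0],"fingers": 0}
    - {"offset": [-0.0005,0,0],"rot": [0,0,0],"fingers": 0}
    - {"offset": [0,0,0],"rot": [0,0,0],"fingers": 0}
    - {"offset": [0,0,0],"rot": [0,0,0],"fingers": 0}
    - {"offset": [0,0,0],"rot": [0,0,0],"fingers": 0}
    - {"offset": [0,0,0],"rot": [0,0,0],"fingers": 0}
    - {"offset": [0,0,0],"rot": [0,0,0],"fingers": 0}
    - {"offset": [0,0,0],"rot": [0,0,0],"fingers": 0}
    - {"offset": [0,0,0],"rot": [0,0,0],"fingers": 0}

```text
clock: 30.15
tcp_pos: [0.5651, 0.0166, 0.0676]
eef_rot: [[-0.987, 0.11, 0.115], [0.109, 0.994, -0.013], [-0.116, -0.0, -0.993]]
force: [-21.1, 0.3, 13.3]
opening: 0.0005
```

Firm stop: 21 N with no movement. I'll retreat, raise and swing the arm clear so both cameras can see.

Emit:
servo_tool:
  deltas:
    - {"offset": [0.003,0,0],"rot": [0,0,0],"fingers": 0}
    - {"offset": [0.01,0,0],"rot": [0,0,0],"fingers": 0}
    - {"offset": [0.015,0,0],"rot": [0,0,0],"fingers": 0}
    - {"offset": [0.015,0,0],"rot": [0,0,0],"fingers": 0}
    - {"offset": [0,0,-0.025],"rot": [0,0,0],"fingers": 0}
    - {"offset": [0,0,-0.035],"rot": [0,0,0],"fingers": 0}
    - {"offset": [0,0,-0.035],"rot": [0,0,0],"fingers": 0}
    - {"offset": [0,0,-0.035],"rot": [0,0,0],"fingers": 0}
    - {"offset": [0.02,0,-0.02],"rot": [0,0,0],"fingers": 0}
    - {"offset": [0.03,0.03,0],"rot": [0,0,0],"fingers": 0}

```text
clock: 31.15
tcp_pos: [0.4626, 0.0574, 0.209]
eef_rot: [[-0.986, 0.113, 0.125], [0.112, 0.994, -0.013], [-0.126, 0.001, -0.992]]
force: [0.3, 1.8, -0.9]
opening: 0.0001
```

Emit:
servo_tool:
  deltas:
    - {"offset": [0,0.03,0],"rot": [0,0,0],"fingers": 0}
    - {"offset": [0,0.03,0],"rot": [0,0,0],"fingers": 0}
    - {"offset": [0,0.03,0],"rot": [0,0,0],"fingers": 0}
    - {"offset": [0,0.03,0],"rot": [0,0,0],"fingers": 0}
    - {"offset": [0,0.03,0],"rot": [0,0,0],"fingers": 0}
    - {"offset": [0,0.03,0],"rot": [0,0,0],"fingers": 0}
    - {"offset": [0,0.03,0],"rot": [0,0,0],"fingers": 0}
    - {"offset": [0,0.03,0],"rot": [0,0,0],"fingers": 0}
    - {"offset": [0,0.03,0],"rot": [0,0,0],"fingers": 0}
    - {"offset": [0,0,0],"rot": [0,0,0],"fingers": 0}

```text
clock: 32.15
tcp_pos: [0.4906, 0.33, 0.2056]
eef_rot: [[-0.987, 0.107, 0.12], [0.106, 0.994, -0.012], [-0.12, 0.001, -0.993]]
force: [0.8, -1.0, -0.0]
opening: -0.0002
```

Run:
```python
from h import *
b=optics.get_image("top");a=optics.get_image("scene")
s=arm.get_obs();print(s["clock"],s["tcp_pos"])
Y=[(20,120,60),(32,255,255)]
my=mask(b,*Y,(200,135,280,195)); ys,xs=np.nonzero(my); print(my.sum(),xs.min(),xs.max(),ys.min(),ys.max())
top=[((-.025,.025),(-.075,.075),(.089,.09)),((.02,.025),(-.075,.075),(0,.09))]
print("yellow top fit",fit([b],[my],[.60,.0127,np.pi-.1],.011,top))
mw=mask(b,(0,0,150),(180,60,255),(210,125,275,158))
print("white top",fit([b],[mw],[.654,.0065,-.1],.011,[((-.025,.025),(-.075,.075),(.089,.09))]))
for n,z in(("jar",.09),("figure_blue",.05),("dish",.03)):
    r=models.find_in(n,b); print(n,at_z(b,r[0]["pixel"],z).round(4) if r else None)
A=cv2.resize(cv2.cvtColor(a["frame"][195:265,250:325],cv2.COLOR_RGB2BGR),(400,400),interpolation=cv2.INTER_CUBIC)
B=cv2.resize(cv2.cvtColor(b["frame"][125:205,200:280],cv2.COLOR_RGB2BGR),(400,400),interpolation=cv2.INTER_CUBIC)
cv2.imwrite("pics/f.png",np.hstack([A,B]))
```

```text
32.25 [0.4904577  0.32727968 0.20574295]
799.0 215 264 135 179
yellow top fit (array([0.60008927, 0.01347287, 3.02902795]), np.float64(0.17950230836868286))
white top (array([ 0.65432104,  0.00542267, -0.11056683]), np.float64(0.05636864900588989))
jar [ 0.4529 -0.2736  0.09  ]
figure_blue [ 0.6617 -0.3018  0.05  ]
dish [0.6758 0.3118 0.03  ]
```

View pics/f.png

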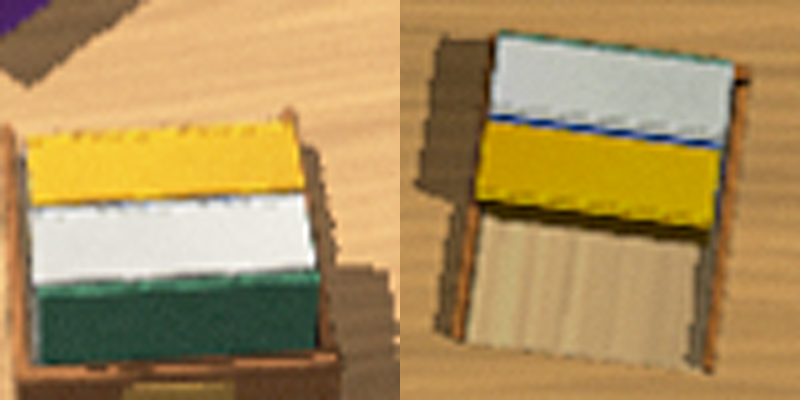

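The picture shows yellow level, parallel to white and in line with it, with a thin blue stripe between them, as it should be when nested. I'll check that stripe at sub-pixel level: it must be about 5 mm.

Run:
```python
from h import *
b=optics.get_image("top")
yaw=-.1; u=Rz(yaw)
xs=np.arange(-.02,.04,.0005)
for ys in(np.linspace(-.062,-.03,40),np.linspace(-.016,.016,40),np.linspace(.03,.062,40)):
    mp=np.array([[proj(b,u@[x,y,0]+[.6,.0133,.101]) for y in ys] for x in xs]).astype(np.float32)
    g=cv2.remap(b["frame"],mp[...,0],mp[...,1],cv2.INTER_LINEAR).astype(float).mean(1)
    i=(xs>0.015)&(xs<.04)
    print("y~%.3f"%ys.mean()); print([(round(x*1e3,1),*r.astype(int)) for x,r in zip(xs[i][::2],g[i][::2])])
```

```text
y~-0.046
[(np.float64(15.0), np.int64(195), np.int64(156), np.int64(0)), (np.float64(16.0), np.int64(196), np.int64(157), np.int64(0)), (np.float64(17.0), np.int64(197), np.int64(157), np.int64(0)), (np.float64(18.0), np.int64(199), np.int64(158), np.int64(0)), (np.float64(19.0), np.int64(201), np.int64(160), np.int64(0)), (np.float64(20.0), np.int64(204), np.int64(162), np.int64(0)), (np.float64(21.0), np.int64(202), np.int64(161), np.int64(2)), (np.float64(22.0), np.int64(189), np.int64(153), np.int64(15)), (np.float64(23.0), np.int64(169), np.int64(140), np.int64(40)), (np.float64(24.0), np.int64(143), np.int64(124), np.int64(74)), (np.float64(25.0), np.int64(111), np.int64(105), np.int64(98)), (np.float64(26.0), np.int64(76), np.int64(84), np.int64(109)), (np.float64(27.0), np.int64(49), np.int64(69), np.int64(110)), (np.float64(28.0), np.int64(52), np.int64(74), np.int64(116)), (np.float64(29.0), np.int64(86), np.int64(102), np.int64(132)), (np.float64(30.0), np.int64(126), np.int64(136), np.int64(149)), (np.float64(31.0), np.int64(155), np.int64(159), np.int64(158)), (np.float6
[... 3024 characters left out ...]
(29.0), np.int64(57), np.int64(80), np.int64(124)), (np.float64(30.0), np.int64(84), np.int64(103), np.int64(134)), (np.float64(31.0), np.int64(120), np.int64(132), np.int64(147)), (np.float64(32.0), np.int64(149), np.int64(154), np.int64(154)), (np.float64(33.0), np.int64(164), np.int64(165), np.int64(157)), (np.float64(34.0), np.int64(170), np.int64(171), np.int64(161)), (np.float64(35.0), np.int64(175), np.int64(177), np.int64(168)), (np.float64(36.0), np.int64(180), np.int64(182), np.int64(174)), (np.float64(37.0), np.int64(183), np.int64(184), np.int64(177)), (np.float64(38.0), np.int64(185), np.int64(186), np.int64(179)), (np.float64(39.0), np.int64(187), np.int64(189), np.int64(182))]
```

Run:
```python
from cell import arm
print(arm.finish_job())
```

```text
the job is handed in; nothing more can be done
None
```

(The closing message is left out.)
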